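Cover the specimen and open the pump valve

TASK

Put the specimen under vacuum: lift the metal cover by its knob, set it down gently, without dropping it, over the specimen in the middle of the round rubber pad so that its whole rim rests on the pad, and let go. Then push the long lever of the pump valve through its quarter turn until it lies fully against its end stop, in line with the pipe. Do not knock the specimen over or shift it on the pad, leave the small vent valve shut, and leave the carton, pen pot and control box where they are.

Things in the scene. Friction and masses are not known exactly. Their poses are not given: they have to be found in the camera images.
- pad_center (a point): Centre of the top of the black rubber pad (116 mm diameter, level) on the round aluminium base (132 mm diameter; pad top 42 mm above the desk). The whole pumping station is fixed to the desk; this frame turns with it: its -y axis runs along the steel pump pipe to the pump valve (150 mm away), its +x axis points to the small vent valve. The specimen stands here.
- specimen: Loose specimen holder, a stepped metal disc 32 mm in diameter and 25 mm high, 50 g, standing within 8 mm of the pad's centre. Origin: centre of its underside, z up.
- cover: Loose steel bell-shaped cover, open below, standing mouth down on the desk, 250 g nominal. Outer diameter 92 mm at the rim, 84 mm at the top; wall 4 mm; body 60 mm high, inside 55 mm deep. Black knob on top. Origin: centre of the rim plane, z up through the knob. It is round about z, so its yaw does not matter.
- knob (a point): Middle of the cover's black knob: an upright cylinder 26 mm in diameter and 22 mm high (68 to 90 mm above the rim), on a 14 mm stem. This point is 79 mm above the rim, on the axis.
- valve_axis (a point): Point on the vertical spindle of the pump valve (a brass block in the steel pipe) at mid-height of its lever, 68 mm above the desk, 150 mm from the pad centre. Its axes are parallel to those of pad_center: x at right angles to the pipe, -y along the pipe away from the pad.
- lever_grip (a point): Point on the pump-valve lever, centre of its black sleeve's section, 70 mm from the spindle. The sleeve is 16 mm wide and 16 mm high (60 to 76 mm above the desk) and reaches from 32 to 94 mm from the spindle; below it there is free space down to the desk, except the pipe, whose top is 33 mm above the desk. Frame turns with the lever: -x points from the spindle along the lever to its end.
- pump_valve (a joint): Angle of the pump-valve lever, rad. 0: shut, lever crosswise to the pipe, pointing along pad_center's -x (towards the robot). It turns anticlockwise seen from above to the end stop at 1.571: fully open, lever in line with the pipe and pointing away from the pad (pad_center's -y). Starts between 0 and 0.3. Stiff (about 0.25 N m, some 4 N at the sleeve) and stays where it is left.
- vent_valve (a joint): Angle of the small vent valve, rad, 115 mm from the pad centre along pad_center's +x; black cross-bar handle 44 mm long, its top about 50 mm above the desk. 0: shut (as it starts and must stay).
- carton: Small cardboard carton 60 x 90 x 30 mm lying on the desk; origin at the centre of its underside. Leave alone.
- pen_pot: Grey plastic pen pot, 72 mm diameter, 85 mm high, pens standing to about 140 mm; origin at the centre of its underside. Leave alone.
- control_box: Black control box 100 x 100 x 38 mm with a grey dial on top (50 mm high in all); origin at the centre of its underside. Leave alone.
Not all that is in view belongs to the job. What is meant by the cover is not blue, and is the larger of those in its own colour.

How it is judged:
On the way, in this order (a step that is already met when the one before it is completed fails the run):
1. the cover stands flat on the rubber pad over the specimen, let go (horizontal distance between cover and pad_center below 0.012 m and z of cover in the frame of pad_center between -0.004 and 0.004 m and angle between cover's own z axis and vertical below 0.06 rad and contact force between the fingers and cover below 0.1 N), for 0.2 s.
2. the pump-valve lever is at its open end stop, within about 5 degrees (value of joint pump_valve above 1.48 rad), for 0.2 s.
At the end, for the whole second after the job is handed in: The cover stands flat (within 0.06 rad) on the rubber pad with its axis within 12 mm of the pad's centre, at rest; the specimen stands upright under it within 20 mm of the pad's centre; the pump-valve lever is past 1.48 rad (end stop 1.571); the vent valve is below 0.3 rad (horizontal distance between cover and pad_center below 0.012 m and z of cover in the frame of pad_center between -0.004 and 0.004 m and angle between cover's own z axis and vertical below 0.06 rad and value of joint pump_valve above 1.48 rad and value of joint vent_valve below 0.3 rad and linear speed of cover below 0.02 m/s and horizontal distance between specimen and pad_center below 0.02 m and angle between specimen's own z axis and vertical below 0.15 rad); the robot touches nothing.
It fails at once if the pump valve opened (past 0.6 rad) while the cover is not on the pad (value of joint pump_valve above 0.6 rad and horizontal distance between cover and pad_center above 0.03 m).
It fails at once if the cover dropped (falling free at more than 0.6 m/s) (linear speed of cover above 0.6 m/s and contact force between the fingers and cover below 0.1 N).
It fails at once if the specimen knocked over or shifted more than 20 mm (angle between specimen's own z axis and vertical above 0.5 rad or distance of specimen from where it was at the start of the episode above 0.02 m).
It fails at once if the vent valve opened (value of joint vent_valve above 0.3 rad).
It fails at once if the carton, pen pot or control box moved more than 30 mm (distance of any of carton, pen_pot, control_box from where it was at the start of the episode above 0.03 m).
It also fails if it takes over 58 s, if anything falls off the work surface, if the arm or the gripper's body presses on something with over 40 N, if the wrist force passes 120 N, or if a joint passes its speed limit or range.

ROBOT

A 6-joint arm with a two-finger parallel gripper is mounted at the origin on the work surface. World frame = base frame: x ahead of the robot, y to its left, z up, the work surface at z = 0. Lengths are in m, angles in rad, forces in N, time in s.
With the tool pointing down it reaches from about 0.225 to 0.725 m from the base axis. Payload 3.1 kg.
Tool frame: the origin (TCP) lies between the finger pads; the fingertips stand 8 mm ahead of it and the grasp point (between the pads) lies 11 mm behind it; z points along the fingers, x is the direction in which the jaws open and shut, and the axes are right-handed (so a half turn about z gives the same grasp; the last joint's range is limited). The gripper opens to 85 mm and grips with 20 to 120 N. Pads are 22 mm wide; open, the fingers measure 114 mm over their backs; the gripper's body (76 mm by 85 mm) begins 54 mm behind the grasp point. The pads swing forward as they close: fully open they stand 13 mm farther back than shut.
Start: joints at [1.111, 0.048, 0.099, 1.622, 0, 1.443], TCP at [0.171, 0.496, 0.239] pointing down, gripper open.
Joint ranges: [-2.91, 2.91], [-0.99, 1.94], [-1.21, 1.42], [-2.12, 2.29], [-1.49, 1.47], [-3.14, 3.14]. Speed limits (rad/s): [2.79, 2.79, 3.14, 3.14, 3.14, 3.14].

INTERFACE

Orientations are given as a rotation vector (axis times angle).
In Python, from bench import read_state, grab_frame, calibration, sign_off gives the robot as it stands.
- The arm moves only by the shell command python3 -m pendant 'ROWS' [FORCE]. ROWS is JSON, a list of rows, each an object of numbers: "jaw": the opening, from 0 (shut) to 1 (fully open); "x", "y", "z": the shift along the tool's x, y, z in mm; "spin": the turn about the tool's z in degrees. A call has 1 to 10 rows; each row is the pose to reach, as a shift and turn from the pose commanded when the call began, along the tool's axes at that moment; what a row does not reach only later rows make up. A row lasts 1/12 s, in which the tool goes at most 41.7 mm and 7.16 degrees, less where a joint would pass 70% of its speed; a pose out of reach is approached as far as the arm can. A call with a gripper value outside its range is refused whole. The fingers move at their own pace and stop on an object; FORCE is the grip in N (left out, the last holds). Time passes only in rows, so rows that repeat a pose let the fingers close. It gives the time, the measured TCP pose, the force and the opening at its end, in the units of the state.
- read_state(): the state, without advancing time (a new reading comes with each control period).
- grab_frame(name): name is "scene" or "top"; returns the picture (400x640x3 uint8, red, green, blue); there is no depth.
- calibration(name): a dict with "intrinsics" (3x3 intrinsics, pixels), "pose" (4x4, takes a point from camera to world coordinates). Camera axes: x right, y down, z forward; pixel columns grow to the right and rows downward; lengths in m; the calibration is good to about 2 mm. A picture is of the moment at which its call begins. calibration takes no time and is no camera call.
- sign_off(): hands the job in, once; it reports no verdict.
The state is a dict: "t": time; "q": joint angles; "dq": joint speeds; "effort": joint torques, N m; "eef_pos": TCP position; "orientation": TCP orientation; "wrist_force": force on the tool from outside, world axes, zero at the start; "ft_torque": the same for the moment, N m; "gripper_width": finger opening in m.
Only numpy, scipy, OpenCV 4.12 (cv2) and the standard library are available. Lean on these libraries where they do the work, as an engineer would, in place of code of your own. Each camera call takes 0.05 s, during which the arm holds its last target. There are 200 camera calls.

## Working session

There is one attempt and no reset: what is moved stays moved. The work goes in short steps, Python scripts to look and compute and a shell command to move; the robot and the scene stay as the last step left them, time stands still between calls to the robot, and variables do not carry over. Pictures are saved under pics/ and viewed, about 8 in all and at most 12, crops included, and the job is handed in when it is done.

```bash
mkdir -p pics; cat > h.py <<'E'
import numpy as np, cv2
from bench import read_state, grab_frame, calibration
from scipy.spatial.transform import Rotation as R
def ray(name,u,v,z):
    c=calibration(name);K=np.array(c["intrinsics"]);T=np.array(c["pose"])
    d=T[:3,:3]@np.linalg.solve(K,[u,v,1.]);o=T[:3,3]
    return o+d*(z-o[2])/d[2]
def proj(name,p):
    c=calibration(name);K=np.array(c["intrinsics"]);T=np.array(c["pose"])
    q=K@(T[:3,:3].T@(np.array(p)-T[:3,3]));return q[:2]/q[2]
def tool(p,tcp=None):
    "shift in tool axes, mm, from the measured pose to put the TCP at p"
    s=read_state();M=R.from_rotvec(s["orientation"]).as_matrix()
    return M.T@(np.array(p)-np.array(s["eef_pos"]))*1000
def save(name,fn,crop=None,k=1):
    im=grab_frame(name)[:,:,::-1].copy();cv2.imwrite('pics/raw_'+fn,im)
    if crop: x0,y0,x1,y1=crop;im=im[y0:y1,x0:x1]
    cv2.imwrite('pics/'+fn,cv2.resize(im,None,fx=k,fy=k,interpolation=cv2.INTER_CUBIC))
E
python3 - <<'E'
from h import *
save('scene','s0.png');save('top','t0.png')
s=read_state();print(s);print(R.from_rotvec(s["orientation"]).as_matrix().round(3))
for n in('scene','top'):print(calibration(n))
E
```

```text
{'t': 0.1, 'q': array([ 1.11119026e+00,  4.87287075e-02,  9.77562868e-02,  1.62199257e+00,
       -2.34529728e-05,  1.44300989e+00]), 'dq': array([ 4.04843946e-04, -8.47826128e-04,  3.20096150e-03, -1.06028483e-03,
        4.29217088e-05,  2.01998279e-04]), 'effort': array([ 3.14661665e-03, -3.39851511e+01,  3.20935786e+01,  1.57953735e-02,
       -1.10611204e-04,  3.63893747e-06]), 'eef_pos': array([0.17080102, 0.49587865, 0.23820802]), 'orientation': array([ 2.55695657,  1.82346004, -0.00298458]), 'wrist_force': array([ 1.06755557, -0.48425761,  0.08051411]), 'ft_torque': array([0.01270812, 0.02778777, 0.0079373 ]), 'gripper_width': 0.08528397240992275}
[[ 0.326  0.945 -0.001]
 [ 0.945 -0.326 -0.002]
 [-0.002 -0.    -1.   ]]
{'intrinsics': array([[367.72945267,   0.        , 317.02996806],
       [  0.        , 367.72945267, 194.28416549],
       [  0.        ,   0.        ,   1.        ]]), 'pose': array([[-0.69442793,  0.57791975, -0.42869408,  0.98116946],
       [ 0.71944506,  0.56839478, -0.39915683,  0.37204657],
       [ 0.01298686, -0.58560749, -0.81049072,  0.90150947],
       [ 0.        ,  0.        ,  0.        ,  1.        ]])}
{'intrinsics': array([[454.30121334,   0.        , 322.62772982],
       [  0.        , 454.30121334, 196.80326806],
       [  0.        ,   0.        ,   1.        ]]), 'pose': array([[-0.02817411, -0.986142  ,  0.16349366,  0.30134076],
       [-0.99960103,  0.02746703, -0.00658421, -0.00938228],
       [ 0.00200229, -0.16361393, -0.98652241,  1.63875597],
       [ 0.        ,  0.        ,  0.        ,  1.        ]])}
```

View pics/s0.png

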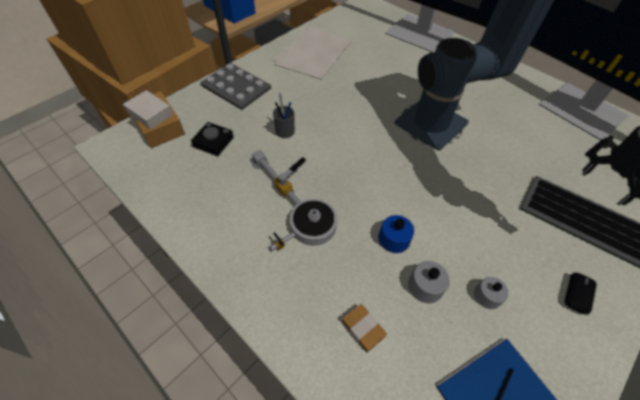

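View pics/t0.png

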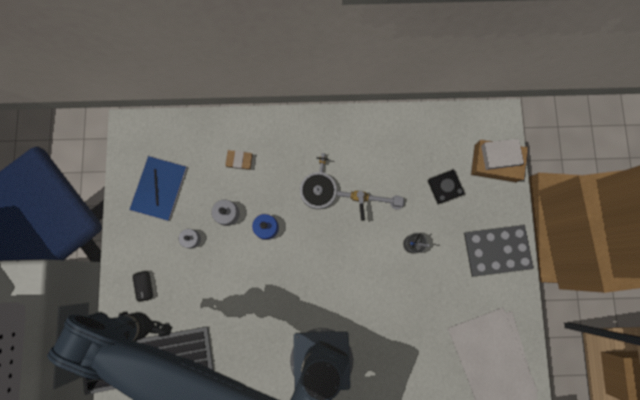

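Candidates for the cover (top / scene px): larger grey (225,212)/(429,281), smaller grey (189,238)/(491,291), blue (265,227)/(397,233). I choose the larger grey one. The pad is at (319,190)/(314,220), the pump valve at (361,197)/(284,185) with its dark lever sleeve towards the robot, and the vent valve at (323,160)/(278,242). Next I check this in a close crop and measure it.

```bash
python3 - <<'E'
from h import *
s=cv2.imread('pics/raw_s0.png');t=cv2.imread('pics/raw_t0.png')
a=cv2.resize(s[130:310,240:520],None,fx=2.8,fy=2.8,interpolation=cv2.INTER_CUBIC)
b=cv2.resize(t[140:260,170:420],None,fx=3.136,fy=3.136,interpolation=cv2.INTER_CUBIC)
b=b[:, :a.shape[1]]
o=np.vstack([a,b]);f=600/o.shape[0];print(o.shape)
cv2.imwrite('pics/c0.png',cv2.resize(o,None,fx=.68,fy=.68,interpolation=cv2.INTER_AREA))
# dark blobs
for n,im,roi in(('scene',s,(240,130,520,310)),('top',t,(170,140,420,260))):
    x0,y0,x1,y1=roi;m=(im[y0:y1,x0:x1].max(2)<55).astype(np.uint8)
    k,l,st,c=cv2.connectedComponentsWithStats(m)
    for i in range(1,k):
        if st[i,4]>12:print(n,(c[i]+[x0,y0]).round(1),st[i,2:])
E
```

```text
(880, 784, 3)
scene [283.6 132.5] [ 18   7 100]
scene [424.  135.9] [ 42  19 324]
scene [297.1 164.4] [14 14 73]
scene [312.9 218.3] [ 39  35 936]
scene [398.3 224.1] [11 11 90]
scene [380.6 236.3] [ 4 10 23]
scene [279.7 241.2] [ 6  8 18]
scene [432.6 273.2] [ 14  11 112]
scene [412.7 285.5] [ 10  21 109]
scene [496.2 286.6] [11  8 64]
scene [478.9 294.4] [ 11  18 103]
top [317.9 189.6] [ 30  30 599]
top [361.8 211.6] [ 4 16 37]
top [222.8 210.6] [ 7  6 29]
top [263.7 225.1] [ 7  5 28]
top [414.4 237.8] [11  9 64]
top [412.7 247.3] [ 8  8 33]
```

View pics/c0.png

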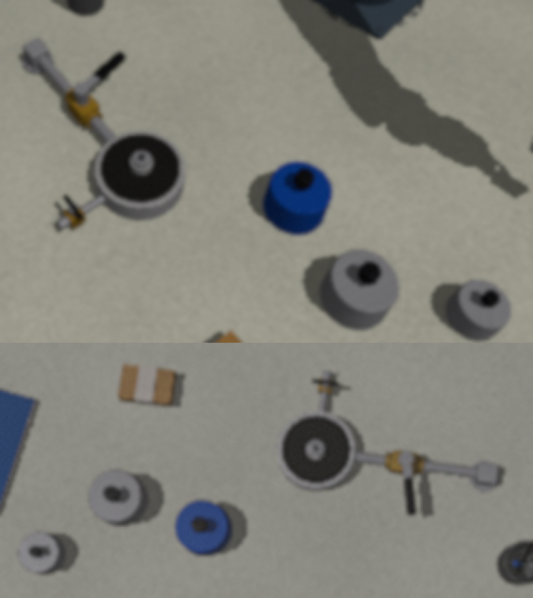

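```bash
cat > m.py <<'E'
from h import *
def pad(n,im,roi,z=.042,thr=55):
    x0,y0,x1,y1=roi;m=(im[y0:y1,x0:x1].max(2)<thr).astype(np.uint8)
    c=max(cv2.findContours(m,cv2.RETR_EXTERNAL,cv2.CHAIN_APPROX_NONE)[0],key=cv2.contourArea)
    w=np.float32([ray(n,u+x0,v+y0,z)[:2] for u,v in cv2.convexHull(c)[:,0]])
    return cv2.minEnclosingCircle(w)
E
python3 - <<'E'
from m import *
s=cv2.imread('pics/raw_s0.png');t=cv2.imread('pics/raw_t0.png')
print('pad',pad('scene',s,(285,195,345,245)),pad('top',t,(295,165,345,215)))
print('knob',ray('scene',432.6,273.2,.083),ray('top',222.8,210.6,.083))
print('lever',ray('scene',297.1,164.4,.07),ray('top',361.8,211.6,.07))
def cen(im,roi,f):
    x0,y0,x1,y1=roi;m=f(im[y0:y1,x0:x1].astype(int)).astype(np.uint8)
    k,l,st,c=cv2.connectedComponentsWithStats(m);i=1+np.argmax(st[1:,4]);return c[i]+[x0,y0],st[i]
yel=lambda a:(a[...,2]-a[...,0]>45)
for n,im,roi in(('scene',s,(265,165,305,205)),('top',t,(345,185,380,210))):
    c,st=cen(im,roi,yel);print('brass',c,st,ray(n,*c,.045))
# cover body grey outlines: top view rim
grey=lambda a:(a.min(2)>85)&(np.ptp(a,axis=2)<14)
for n,im,roi in(('scene',s,(400,255,460,310)),('top',t,(200,190,245,232))):
    c,st=cen(im,roi,grey);print('cover',c,st,ray(n,*c,.045))
E
```

```text
pad ((0.5907613635063171, -0.004141245037317276), 0.05560300499200821) ((0.5931195020675659, -0.003431839868426323), 0.05359841138124466)
knob [0.52197033 0.32719904 0.083     ] [0.52050479 0.32610297 0.083     ]
lever [ 0.50419363 -0.15536497  0.07      ] [ 0.50532198 -0.15472988  0.07      ]
brass [284.05970149 187.08208955] [ 10  15  17  15 134] [ 0.5768292  -0.13616703  0.045     ]
brass [354.13157895 195.47368421] [ 6  6  7  9 38] [ 0.56714223 -0.13221141  0.045     ]
cover [430.41206544 279.72699387] [  0   4  51  46 978] [0.51906592 0.33091621 0.045     ]
cover [219.84   210.0125] [   0    0   45   42 1600] [0.52824733 0.34477557 0.045     ]
```

```bash
python3 - <<'E'
from h import *
for z in (.02,.035):print('pipe end',ray('top',398.4,202,z),ray('scene',259,156,z))
print(tool([.521,.3265,.16]),tool([.521,.3265,.076]))
E
```

```text
pipe end [ 0.54301568 -0.29279824  0.02      ] [ 0.53632171 -0.29868614  0.02      ]
pipe end [ 0.54077623 -0.290172    0.035     ] [ 0.54389136 -0.28727278  0.035     ]
[-45.88859312 386.29327205  78.2092725 ] [-45.70765959 386.31453334 162.20907495]
```

```bash
python3 -m pendant '[{"x":-5,"y":39,"z":8},{"x":-9,"y":78,"z":16},{"x":-14,"y":116,"z":24},{"x":-18,"y":154,"z":32},{"x":-23,"y":193,"z":40},{"x":-28,"y":232,"z":48},{"x":-32,"y":270,"z":56},{"x":-37,"y":308,"z":64},{"x":-42,"y":347,"z":72},{"x":-46,"y":386,"z":78}]' 40
python3 - <<'E'
from h import *
s=read_state();print(s['q'],s['wrist_force'])
print(tool([.521,.3265,.076]))
im=grab_frame('scene')[:,:,::-1].copy();cv2.imwrite('pics/raw_s1.png',im)
for p in([.521,.3265,.079],):print(proj('scene',p))
cv2.imwrite('pics/s1.png',cv2.resize(im[210:320,360:500],None,fx=4,fy=4,interpolation=cv2.INTER_CUBIC))
E
```

```text
[ 1.11119026e+00  4.87287075e-02  9.77562868e-02  1.62199257e+00
 -2.34529728e-05  1.44300989e+00] [ 1.06755557 -0.48425761  0.08051411]
[-45.70765959 386.31453334 162.20907495]
[432.13377609 273.42488676]invalid input
```

View pics/s1.png

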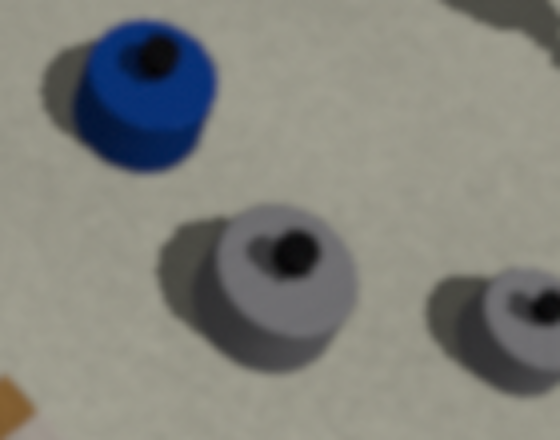

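The crop confirms the choice: the larger grey cover has its knob at scene px (433.5,273), against a predicted (432,273). The call was refused because each row evidently needs all its keys.

```bash
python3 -m pendant '[{"jaw":1,"x":-5,"y":39,"z":8,"spin":0},{"jaw":1,"x":-9,"y":78,"z":16,"spin":0},{"jaw":1,"x":-14,"y":116,"z":24,"spin":0},{"jaw":1,"x":-18,"y":154,"z":32,"spin":0},{"jaw":1,"x":-23,"y":193,"z":40,"spin":0},{"jaw":1,"x":-28,"y":232,"z":48,"spin":0},{"jaw":1,"x":-32,"y":270,"z":56,"spin":0},{"jaw":1,"x":-37,"y":308,"z":64,"spin":0},{"jaw":1,"x":-42,"y":347,"z":72,"spin":0},{"jaw":1,"x":-46,"y":386,"z":78,"spin":0}]' 40
python3 - <<'E'
from h import *
s=read_state();print(s['q'],s['wrist_force'])
print(tool([.521,.3265,.076]))
E
```

```text
t: 0.98
eef_pos: [0.522, 0.3256, 0.1599]
orientation: [-2.558, -1.824, 0.003]
wrist_force: [0.9, 0.3, 0.1]
gripper_width: 0.0851
[4.48768307e-01 2.82322624e-01 2.05581706e-01 1.49582414e+00
 7.83822535e-05 7.80823361e-01] [0.87100769 0.31765209 0.08548545]
[ 0.59612674 -1.10464085 83.93079445]
```

```bash
python3 -m pendant '[{"jaw":1,"x":0,"y":-1,"z":35,"spin":0},{"jaw":1,"x":0,"y":-1,"z":65,"spin":0},{"jaw":1,"x":0,"y":-1,"z":78,"spin":0},{"jaw":1,"x":0,"y":-1,"z":84,"spin":0},{"jaw":1,"x":0,"y":-1,"z":84,"spin":0},{"jaw":0.5,"x":0,"y":-1,"z":84,"spin":0},{"jaw":0.2,"x":0,"y":-1,"z":84,"spin":0},{"jaw":0,"x":0,"y":-1,"z":84,"spin":0},{"jaw":0,"x":0,"y":-1,"z":84,"spin":0},{"jaw":0,"x":0,"y":-1,"z":84,"spin":0}]' 40
python3 -m pendant '[{"jaw":0,"x":0,"y":0,"z":0,"spin":0},{"jaw":0,"x":0,"y":0,"z":0,"spin":0},{"jaw":0,"x":0,"y":0,"z":0,"spin":0},{"jaw":0,"x":0,"y":0,"z":0,"spin":0}]' 40
```

```text
t: 1.82
eef_pos: [0.5208, 0.3281, 0.0789]
orientation: [2.557, 1.824, 0.004]
wrist_force: [0.6, 2.1, 3.5]
gripper_width: 0.0253
t: 2.15
eef_pos: [0.5209, 0.3282, 0.0789]
orientation: [-2.557, -1.824, -0.005]
wrist_force: [0.4, 1.3, 4.8]
gripper_width: 0.0247
```

```bash
python3 -m pendant '[{"jaw":0,"x":0,"y":0,"z":0,"spin":0},{"jaw":0,"x":0,"y":0,"z":-6,"spin":0},{"jaw":0,"x":0,"y":0,"z":-20,"spin":0},{"jaw":0,"x":0,"y":0,"z":-40,"spin":0},{"jaw":0,"x":0,"y":0,"z":-60,"spin":0},{"jaw":0,"x":0,"y":0,"z":-80,"spin":0},{"jaw":0,"x":0,"y":0,"z":-95,"spin":0},{"jaw":0,"x":0,"y":0,"z":-100,"spin":0},{"jaw":0,"x":0,"y":0,"z":-100,"spin":0}]' 60
python3 - <<'E'
from h import *
print(tool([.592,-.004,.179]))
save('scene','s2.png',(340,150,500,310),3.5)
E
```

```text
t: 2.9
eef_pos: [0.5205, 0.3274, 0.1782]
orientation: [2.558, 1.823, 0.002]
wrist_force: [-0.1, 0.1, -2.4]
gripper_width: 0.0238
[-290.00450701  175.60111555   -0.81580715]
```

View pics/s2.png

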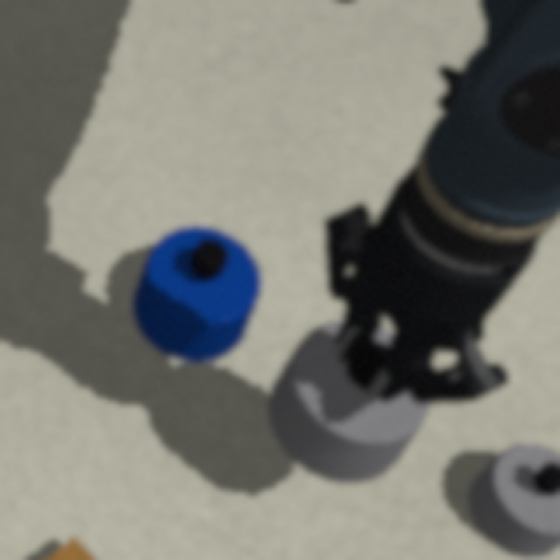

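The cover hangs level in the jaws (crop px (350,410)) and the wrist reads -2.4 N, which matches its weight. Now I carry it to the pad, slightly higher.

```bash
python3 -m pendant '[{"jaw":0,"x":-15,"y":9,"z":-10,"spin":0},{"jaw":0,"x":-45,"y":27,"z":-20,"spin":0},{"jaw":0,"x":-80,"y":48,"z":-20,"spin":0},{"jaw":0,"x":-115,"y":70,"z":-20,"spin":0},{"jaw":0,"x":-150,"y":91,"z":-20,"spin":0},{"jaw":0,"x":-185,"y":112,"z":-20,"spin":0},{"jaw":0,"x":-220,"y":133,"z":-20,"spin":0},{"jaw":0,"x":-255,"y":154,"z":-20,"spin":0},{"jaw":0,"x":-280,"y":169,"z":-20,"spin":0},{"jaw":0,"x":-290,"y":176,"z":-20,"spin":0}]' 60
python3 -m pendant '[{"jaw":0,"x":0,"y":0,"z":0,"spin":0},{"jaw":0,"x":0,"y":0,"z":15,"spin":0},{"jaw":0,"x":0,"y":0,"z":30,"spin":0},{"jaw":0,"x":0,"y":0,"z":30,"spin":0}]' 60
python3 - <<'E'
from h import *
s=read_state();print(s['wrist_force'],s['q'],tool([.592,-.004,.121]))
im=grab_frame('scene')[:,:,::-1].copy();im2=grab_frame('top')[:,:,::-1].copy()
cv2.imwrite('pics/raw_s3.png',im);cv2.imwrite('pics/raw_t3.png',im2)
o=np.hstack([cv2.resize(im[150:280,240:370],(390,390),interpolation=3),cv2.resize(im2[140:240,270:370],(390,390),interpolation=3)])
cv2.imwrite('pics/c3.png',o)
E
```

```text
t: 3.78
eef_pos: [0.5911, -0.0087, 0.1944]
orientation: [-2.561, -1.817, 0.007]
wrist_force: [-0.5, 0.7, -3.8]
gripper_width: 0.0237
t: 4.12
eef_pos: [0.589, -0.0025, 0.1622]
orientation: [-2.551, -1.821, 0.01]
wrist_force: [-0.6, 1.1, -4.0]
gripper_width: 0.0239
[-0.5551124   1.06977778 -4.0352607 ] [-1.18506872e-01  2.20702506e-01  1.36564772e-01  1.49588308e+00
  8.73259062e-04  2.12203121e-01] [-0.40622539  3.73734443 41.14028387]
```

View pics/c3.png

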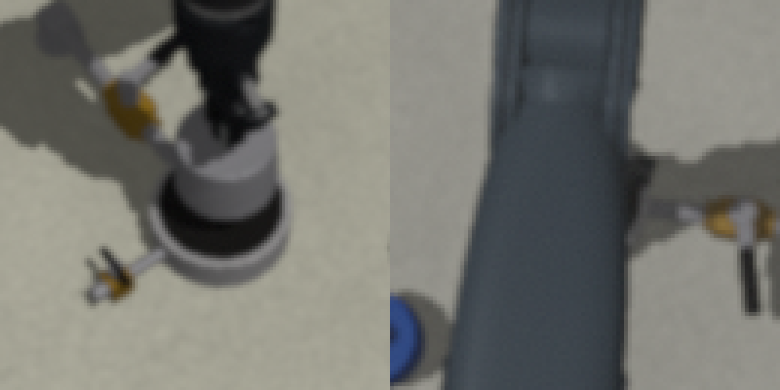

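The cover hangs over the pad, with its silhouette at crop x 175..278 and bottom 219 (raw 298..333, 223). I compare that with the prediction from the TCP.

```bash
python3 - <<'E'
from h import *
a=np.linspace(0,2*np.pi,73)
s=read_state();p=s['eef_pos'];print(p)
for r,z in((.046,p[2]-.079),(.042,p[2]-.019)):
    q=np.array([proj('scene',[p[0]+r*np.cos(t),p[1]+r*np.sin(t),z]) for t in a]);print('pred',q.min(0),q.max(0))
im=cv2.imread('pics/raw_s3.png').max(2)
for v in (200,205,210,215):print(v,im[v,286:346].tolist())
print('col',im[205:245,315].tolist())
E
```

```text
[ 0.59045513 -0.00266031  0.16539963]
pred [296.38622886 194.74734015] [330.98712209 223.61569536]
pred [297.19956326 182.47375016] [330.44501813 209.51346515]
200 [81, 81, 80, 80, 77, 72, 66, 64, 62, 63, 61, 62, 73, 93, 110, 116, 109, 92, 74, 64, 63, 63, 63, 64, 63, 64, 63, 64, 66, 71, 79, 92, 105, 115, 120, 120, 121, 121, 121, 121, 120, 120, 120, 119, 116, 115, 131, 150, 157, 158, 157, 158, 157, 157, 157, 158, 159, 158, 158, 159]
205 [83, 82, 81, 81, 80, 80, 80, 80, 77, 74, 69, 63, 60, 59, 62, 72, 81, 84, 84, 85, 90, 93, 103, 113, 118, 120, 121, 121, 121, 121, 121, 120, 120, 120, 120, 120, 121, 121, 123, 122, 120, 116, 106, 98, 93, 99, 120, 143, 156, 161, 161, 159, 158, 157, 157, 157, 158, 158, 158, 157]
210 [83, 83, 83, 82, 81, 78, 74, 67, 54, 35, 22, 26, 41, 53, 57, 58, 59, 60, 63, 64, 66, 70, 74, 79, 83, 90, 94, 97, 100, 102, 104, 106, 104, 101, 98, 96, 95, 93, 93, 92, 92, 92, 92, 91, 89, 92, 105, 126, 141, 150, 156, 157, 158, 160, 161, 163, 163, 161, 159, 156]
215 [82, 82, 81, 79, 75, 69, 57, 37, 19, 12, 10, 12, 18, 29, 44, 54, 59, 61, 64, 65, 68, 71, 72, 74, 76, 77, 79, 80, 82, 82, 83, 84, 86, 87, 88, 89, 89, 89, 90, 91, 92, 91, 89, 82, 67, 46, 38, 63, 102, 130, 142, 150, 156, 159, 161, 160, 160, 159, 159, 160]
col [121, 120, 121, 123, 119, 102, 87, 84, 84, 82, 82, 82, 82, 82, 82, 81, 80, 69, 48, 24, 15, 18, 20, 21, 23, 21, 24, 22, 23, 31, 56, 95, 124, 123, 105, 94, 92, 91, 93, 102]
```

```bash
python3 -m pendant '[{"jaw":0,"x":-1,"y":3,"z":8,"spin":0},{"jaw":0,"x":-1,"y":3,"z":18,"spin":0},{"jaw":0,"x":-1,"y":3,"z":27,"spin":0},{"jaw":0,"x":-1,"y":3,"z":33,"spin":0},{"jaw":0,"x":-1,"y":3,"z":36,"spin":0},{"jaw":0,"x":-1,"y":3,"z":37,"spin":0},{"jaw":0,"x":-1,"y":3,"z":38,"spin":0},{"jaw":0,"x":-1,"y":3,"z":38,"spin":0}]' 60
```

```text
t: 4.88
eef_pos: [0.5946, -0.006, 0.1295]
orientation: [2.558, 1.824, 0.0]
wrist_force: [-0.4, -0.6, -1.5]
gripper_width: 0.0236
```

```bash
python3 -m pendant '[{"jaw":0,"x":0,"y":0,"z":1,"spin":0},{"jaw":0,"x":0,"y":0,"z":2,"spin":0},{"jaw":0,"x":0,"y":0,"z":3,"spin":0},{"jaw":0,"x":0,"y":0,"z":4,"spin":0},{"jaw":0,"x":0,"y":0,"z":5,"spin":0},{"jaw":0,"x":0,"y":0,"z":6,"spin":0},{"jaw":0,"x":0,"y":0,"z":6,"spin":0},{"jaw":0,"x":0,"y":0,"z":6,"spin":0}]' 60
```

```text
t: 5.55
eef_pos: [0.5944, -0.006, 0.1232]
orientation: [-2.558, -1.824, 0.0]
wrist_force: [0.0, -0.2, -1.7]
gripper_width: 0.0238
```

```bash
python3 -m pendant '[{"jaw":0,"x":0,"y":0,"z":1,"spin":0},{"jaw":0,"x":0,"y":0,"z":1,"spin":0},{"jaw":0,"x":0,"y":0,"z":2,"spin":0},{"jaw":0,"x":0,"y":0,"z":2,"spin":0},{"jaw":0,"x":0,"y":0,"z":2,"spin":0}]' 60
```

```text
t: 5.97
eef_pos: [0.5944, -0.006, 0.1212]
orientation: [-2.558, -1.824, 0.0]
wrist_force: [0.3, 0.1, -1.6]
gripper_width: 0.0236
```

```bash
python3 -m pendant '[{"jaw":0,"x":0,"y":0,"z":1,"spin":0},{"jaw":0,"x":0,"y":0,"z":1,"spin":0},{"jaw":0,"x":0,"y":0,"z":2,"spin":0},{"jaw":0,"x":0,"y":0,"z":2,"spin":0}]' 60
python3 - <<'E'
from h import *
im=grab_frame('scene')[:,:,::-1].copy();cv2.imwrite('pics/raw_s4.png',im)
cv2.imwrite('pics/s4.png',cv2.resize(im[150:270,250:370],None,fx=4,fy=4,interpolation=3))
a=np.linspace(0,2*np.pi,73);p=read_state()['eef_pos']
q=np.array([proj('scene',[p[0]+.046*np.cos(t),p[1]+.046*np.sin(t),.042]) for t in a]);print('pred',q.min(0),q.max(0))
m=im.max(2)
for v in (212,218,222):print(v,m[v,286:346].tolist())
print('col',m[210:245,315].tolist())
E
```

```text
t: 6.3
eef_pos: [0.5947, -0.0058, 0.1209]
orientation: [2.557, 1.824, 0.002]
wrist_force: [-2.1, 0.9, 4.2]
gripper_width: 0.0238
pred [294.99666906 204.17984571] [328.392942  232.5275936]
212 [82, 83, 83, 82, 80, 76, 69, 56, 38, 36, 50, 70, 90, 102, 99, 85, 72, 65, 65, 65, 68, 70, 74, 81, 91, 102, 113, 118, 121, 121, 121, 121, 121, 120, 119, 120, 119, 120, 120, 119, 114, 102, 87, 65, 42, 34, 59, 94, 124, 142, 152, 156, 158, 159, 160, 161, 161, 161, 160, 158]
218 [84, 82, 82, 83, 82, 73, 56, 33, 19, 29, 45, 53, 58, 58, 60, 62, 67, 73, 81, 91, 99, 106, 110, 111, 113, 114, 115, 115, 116, 118, 122, 123, 119, 113, 107, 101, 97, 95, 93, 92, 89, 86, 76, 58, 36, 25, 30, 62, 101, 130, 142, 149, 153, 156, 158, 158, 158, 159, 158, 158]
222 [101, 85, 85, 97, 116, 126, 114, 82, 47, 26, 32, 46, 54, 57, 60, 61, 64, 66, 68, 70, 72, 75, 77, 79, 80, 81, 83, 85, 86, 86, 87, 88, 89, 89, 90, 91, 91, 91, 90, 90, 85, 76, 56, 36, 25, 26, 42, 75, 109, 131, 139, 147, 156, 161, 163, 164, 163, 162, 162, 160]
col [111, 119, 121, 121, 121, 120, 121, 122, 118, 106, 92, 88, 86, 86, 86, 86, 85, 85, 86, 86, 80, 65, 42, 27, 30, 56, 96, 123, 123, 105, 94, 92, 91, 93, 102]
```

View pics/s4.png

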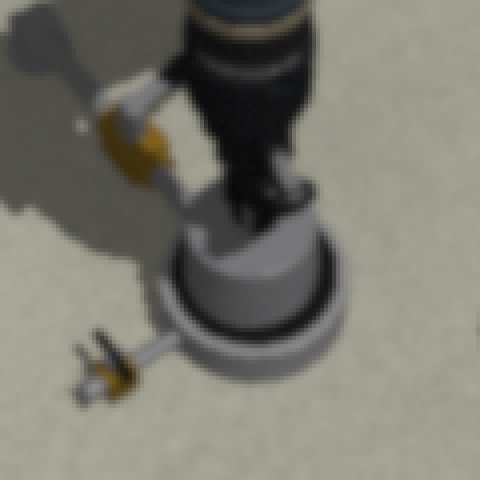

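The cover is on the pad. The wrist force jumped from -1.6 to +4.2 N, and the dark pad margin is even: about 3 px left (293–296), 3 px right (329–332) and 4 px at the front (232–235). I release it slowly.

```bash
python3 -m pendant '[{"jaw":0.32,"x":0,"y":0,"z":0,"spin":0},{"jaw":0.4,"x":0,"y":0,"z":0,"spin":0},{"jaw":0.6,"x":0,"y":0,"z":0,"spin":0},{"jaw":0.8,"x":0,"y":0,"z":0,"spin":0},{"jaw":1,"x":0,"y":0,"z":0,"spin":0},{"jaw":1,"x":0,"y":0,"z":0,"spin":0},{"jaw":1,"x":0,"y":0,"z":0,"spin":0},{"jaw":1,"x":0,"y":0,"z":0,"spin":0}]' 40
python3 -m pendant '[{"jaw":1,"x":0,"y":0,"z":-5,"spin":0},{"jaw":1,"x":0,"y":0,"z":-20,"spin":0},{"jaw":1,"x":0,"y":0,"z":-40,"spin":0},{"jaw":1,"x":0,"y":0,"z":-65,"spin":0},{"jaw":1,"x":0,"y":0,"z":-85,"spin":0},{"jaw":0,"x":0,"y":0,"z":-90,"spin":0},{"jaw":0,"x":0,"y":0,"z":-90,"spin":0}]'
python3 - <<'E'
from h import *
s=read_state();M=R.from_rotvec(s["orientation"]).as_matrix();print(s['q'],M.round(3))
th=-9.8*np.pi/180;ax=np.array([.592,-.004])+.15*np.array([np.sin(th),-np.cos(th)]);print('axis',ax)
E
```

```text
t: 7.02
eef_pos: [0.5945, -0.006, 0.1192]
orientation: [-2.558, -1.824, 0.0]
wrist_force: [0.5, -0.3, 0.1]
gripper_width: 0.0853
t: 7.6
eef_pos: [0.596, -0.0062, 0.2122]
orientation: [2.555, 1.822, 0.006]
wrist_force: [-0.1, -0.7, -0.0]
gripper_width: 0.0641
[-1.22822056e-01  2.24606581e-01  2.40350779e-01  1.58111451e+00
 -1.14845674e-05  2.08952926e-01] [[ 0.326  0.945  0.005]
 [ 0.945 -0.326 -0.001]
 [ 0.001  0.005 -1.   ]]
axis [ 0.56646858 -0.15181118]
```

```bash
python3 - <<'E'
from h import *
print(tool([.495,-.118,.2]),tool([.495,-.118,.06]));print('pot',ray('top',412,243,.085),ray('top',428,241,.13))
E
```

```text
[-138.6417413   -59.11638212   11.71493891] [-138.79774453  -59.85983061  151.712878  ]
pot [ 0.39070311 -0.319954    0.085     ] [ 0.39322649 -0.36439016  0.13      ]
```

```bash
python3 -m pendant '[{"jaw":0,"x":-25,"y":-11,"z":0,"spin":-5},{"jaw":0,"x":-55,"y":-24,"z":2,"spin":-10},{"jaw":0,"x":-85,"y":-37,"z":6,"spin":-15},{"jaw":0,"x":-115,"y":-50,"z":10,"spin":-20},{"jaw":0,"x":-139,"y":-60,"z":25,"spin":-21},{"jaw":0,"x":-139,"y":-60,"z":55,"spin":-21},{"jaw":0,"x":-139,"y":-60,"z":85,"spin":-21},{"jaw":0,"x":-139,"y":-60,"z":100,"spin":-21},{"jaw":0,"x":-139,"y":-60,"z":100,"spin":-21}]' 40
python3 - <<'E'
from h import *
s=read_state();M=R.from_rotvec(s["orientation"]).as_matrix();print(M.round(3),tool([.495,-.118,.06]))
im=grab_frame('scene')[:,:,::-1].copy();cv2.imwrite('pics/raw_s5.png',im)
cv2.imwrite('pics/s5.png',cv2.resize(im[120:260,230:380],None,fx=4,fy=4,interpolation=3))
E
```

```text
t: 8.35
eef_pos: [0.4877, -0.1164, 0.1025]
orientation: [-2.176, -2.251, 0.007]
wrist_force: [-0.7, 1.0, -0.5]
gripper_width: -0.0001
[[-0.034  0.999 -0.011]
 [ 0.999  0.034  0.004]
 [ 0.005 -0.011 -1.   ]] [-2.09025442  7.7298156  42.42439628]
```

View pics/s5.png

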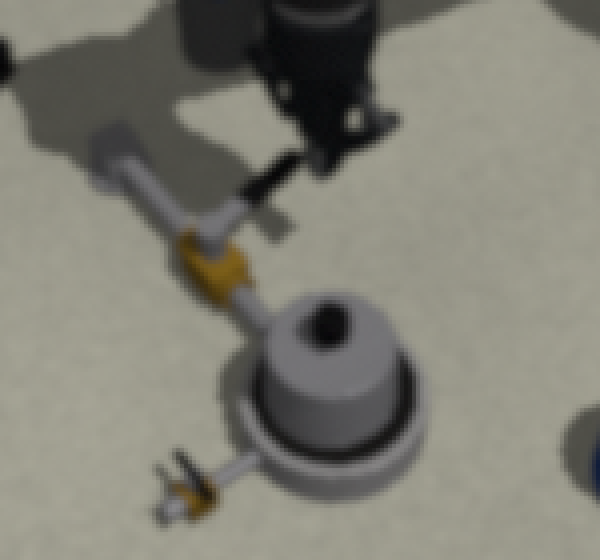

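The cover stands flat and centred on the pad, and the vent valve is unchanged at crop (185,490). The shut fingers are on the pad side of the lever sleeve. I descend and compute the arc.

```bash
python3 -m pendant '[{"jaw":0,"x":-1,"y":4,"z":20,"spin":0},{"jaw":0,"x":-1,"y":4,"z":36,"spin":0},{"jaw":0,"x":-1,"y":4,"z":41,"spin":0},{"jaw":0,"x":-1,"y":4,"z":41,"spin":0},{"jaw":0,"x":-1,"y":4,"z":41,"spin":0}]' 40
python3 - <<'E'
from h import *
s=read_state();M=R.from_rotvec(s["orientation"]).as_matrix();print(s['eef_pos'],s['q'])
ax=np.array([.5665,-.1518]);d=.0225
yaw=np.degrees(np.arctan2(M[1,0],M[0,0]))
for a in list(range(182,262,6))+[260,262,264]:
    r=np.radians(a);D=np.array([np.cos(r),np.sin(r)]);N=np.array([-D[1],D[0]])
    print(a,tool([*(ax+.07*D-d*N),s['eef_pos'][2]]).round(0)[:2], 'spin',round(yaw-(a-90)))
E
```

```text
t: 8.82
eef_pos: [0.4969, -0.1187, 0.0692]
orientation: [2.182, 2.259, 0.0]
wrist_force: [0.0, 0.3, -0.5]
gripper_width: -0.0001
[ 0.49692109 -0.11873056  0.06916519] [-3.65845924e-01  4.31095507e-02 -2.45744442e-01  1.28119677e+00
 -1.59933993e-05 -4.00845341e-01]
182 [-13.  -2.] spin 0
188 [-20.  -4.] spin -6
194 [-28.  -5.] spin -12
200 [-36.  -5.] spin -18
206 [-43.  -5.] spin -24
212 [-51.  -3.] spin -30
218 [-58.  -1.] spin -36
224 [-66.   1.] spin -42
230 [-72.   5.] spin -48
236 [-79.   9.] spin -54
242 [-85.  14.] spin -60
248 [-90.  19.] spin -66
254 [-95.  25.] spin -72
260 [-99.  32.] spin -78
260 [-99.  32.] spin -78
262 [-101.   34.] spin -80
264 [-102.   36.] spin -82
```

```bash
python3 -m pendant '[{"jaw":0,"x":0,"y":0,"z":11,"spin":0},{"jaw":0,"x":-6,"y":-1,"z":11,"spin":0},{"jaw":0,"x":-13,"y":-2,"z":11,"spin":0},{"jaw":0,"x":-20,"y":-4,"z":11,"spin":-6},{"jaw":0,"x":-28,"y":-5,"z":11,"spin":-12},{"jaw":0,"x":-36,"y":-5,"z":11,"spin":-18},{"jaw":0,"x":-43,"y":-5,"z":11,"spin":-24},{"jaw":0,"x":-51,"y":-3,"z":11,"spin":-30},{"jaw":0,"x":-58,"y":-1,"z":11,"spin":-36},{"jaw":0,"x":-58,"y":-1,"z":11,"spin":-36}]' 40
python3 - <<'E'
from h import *
s=read_state();M=R.from_rotvec(s["orientation"]).as_matrix();print(s['eef_pos'],s['wrist_force'])
ax=np.array([.5665,-.1518]);d=.0225
yaw=np.degrees(np.arctan2(M[1,0],M[0,0]));print(yaw)
for a in list(range(218,262,6))+[262,264,266]:
    r=np.radians(a);D=np.array([np.cos(r),np.sin(r)]);N=np.array([-D[1],D[0]])
    print(a,tool([*(ax+.07*D-d*N),s['eef_pos'][2]]).round(0)[:2], 'spin',round(yaw-(a-90)))
E
```

```text
t: 9.65
eef_pos: [0.4971, -0.1776, 0.0573]
orientation: [-1.377, -2.823, -0.0]
wrist_force: [-0.4, 0.4, -0.7]
gripper_width: -0.0005
[ 0.49714149 -0.17764854  0.05730693] [-0.41915029  0.42384591 -0.74044655]
128.0090882788206
218 [0. 1.] spin 0
224 [-7. -1.] spin -6
230 [-15.  -3.] spin -12
236 [-23.  -3.] spin -18
242 [-30.  -3.] spin -24
248 [-38.  -1.] spin -30
254 [-45.   1.] spin -36
260 [-52.   3.] spin -42
262 [-55.   5.] spin -44
264 [-57.   6.] spin -46
266 [-59.   7.] spin -48
```

```bash
python3 -m pendant '[{"jaw":0,"x":-7,"y":-1,"z":0,"spin":-6},{"jaw":0,"x":-15,"y":-3,"z":0,"spin":-12},{"jaw":0,"x":-23,"y":-3,"z":0,"spin":-18},{"jaw":0,"x":-30,"y":-3,"z":0,"spin":-24},{"jaw":0,"x":-38,"y":-1,"z":0,"spin":-30},{"jaw":0,"x":-45,"y":1,"z":0,"spin":-36},{"jaw":0,"x":-48,"y":2,"z":0,"spin":-39}]' 40
python3 - <<'E'
from h import *
s=read_state();M=R.from_rotvec(s["orientation"]).as_matrix();print(s['eef_pos'],s['wrist_force'],M[:,0])
im=grab_frame('scene')[:,:,::-1].copy();cv2.imwrite('pics/raw_s6.png',im)
cv2.imwrite('pics/s6.png',cv2.resize(im[120:260,230:380],None,fx=4,fy=4,interpolation=3))
E
```

```text
t: 10.23
eef_pos: [0.5274, -0.2145, 0.0572]
orientation: [-0.355, -3.118, 0.003]
wrist_force: [-3.8, -1.1, 1.0]
gripper_width: 0.0001
[ 0.5274411  -0.21452459  0.05716883] [-3.80944606 -1.0701146   0.9544086 ] [-0.9743432   0.22505013  0.00278742]
```

View pics/s6.png

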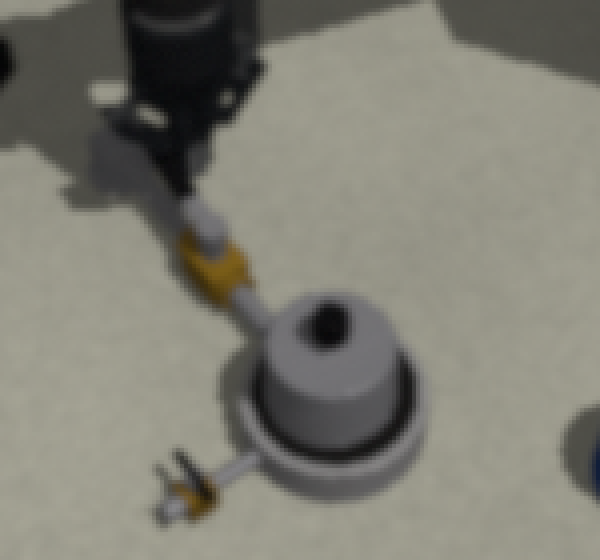

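The lever is nearly in line with the pipe and the 4 N load is its own friction. I push on to the stop in small steps.

```bash
python3 -m pendant '[{"jaw":0,"x":-3,"y":0,"z":0,"spin":-2},{"jaw":0,"x":-5,"y":0,"z":0,"spin":-3},{"jaw":0,"x":-7,"y":1,"z":0,"spin":-3},{"jaw":0,"x":-9,"y":1,"z":0,"spin":-3},{"jaw":0,"x":-9,"y":1,"z":0,"spin":-3}]' 40
```

```text
t: 10.7
eef_pos: [0.5344, -0.215, 0.057]
orientation: [-0.279, -3.122, 0.003]
wrist_force: [-8.5, -1.6, 3.2]
gripper_width: -0.0002
```

```bash
python3 -m pendant '[{"jaw":0,"x":-2,"y":0,"z":0,"spin":0},{"jaw":0,"x":-4,"y":0,"z":0,"spin":0},{"jaw":0,"x":-5,"y":0,"z":0,"spin":0},{"jaw":0,"x":-5,"y":0,"z":0,"spin":0}]' 40
```

```text
t: 11.03
eef_pos: [0.5346, -0.215, 0.057]
orientation: [-0.279, -3.112, 0.002]
wrist_force: [-21.0, 0.3, 11.2]
gripper_width: 0.0
```

The force rose to 21 N with no motion, so this is the end stop. I back off, rise and look.

```bash
python3 -m pendant '[{"jaw":0,"x":10,"y":0,"z":0,"spin":0},{"jaw":0,"x":25,"y":0,"z":0,"spin":0},{"jaw":0,"x":35,"y":0,"z":-15,"spin":0},{"jaw":0,"x":45,"y":0,"z":-45,"spin":0},{"jaw":0,"x":70,"y":0,"z":-80,"spin":0},{"jaw":0,"x":105,"y":0,"z":-110,"spin":0},{"jaw":0,"x":140,"y":0,"z":-130,"spin":0},{"jaw":0,"x":160,"y":0,"z":-140,"spin":0},{"jaw":0,"x":160,"y":0,"z":-140,"spin":0}]' 40
python3 - <<'E'
from m import *
im=grab_frame('scene')[:,:,::-1].copy();cv2.imwrite('pics/raw_s7.png',im);t=grab_frame('top')[:,:,::-1].copy();cv2.imwrite('pics/raw_t7.png',t)
cv2.imwrite('pics/s7.png',np.hstack([cv2.resize(im[130:260,230:360],(390,390),interpolation=3),cv2.resize(t[130:230,290:420],(507,390),interpolation=3)])[:,:800])
# knob and sleeve, dark blobs
for n,a,roi,z in(('scene',im,(255,140,345,225),.0),('top',t,(295,160,420,225),.0)):
    x0,y0,x1,y1=roi;m=(a[y0:y1,x0:x1].max(2)<55).astype(np.uint8)
    k,l,st,c=cv2.connectedComponentsWithStats(m)
    for i in range(1,k):
        if st[i,4]>8:u=c[i]+[x0,y0];print(n,u.round(1),st[i,2:],'knob z',ray(n,*u,.125)[:2].round(4),'sleeve z',ray(n,*u,.07)[:2].round(4))
E
```

```text
t: 11.78
eef_pos: [0.3843, -0.1877, 0.2024]
orientation: [0.279, 3.122, -0.006]
wrist_force: [1.2, -0.9, -0.0]
gripper_width: 0.0003
scene [269.9 163.9] [13 15 90] knob z [ 0.5873 -0.1754] sleeve z [ 0.5594 -0.2142]
scene [311.7 201.2] [10 11 89] knob z [ 0.5959 -0.005 ] sleeve z [ 0.5686 -0.0317]
scene [295.3 217.6] [ 8 15 76] knob z [0.6599 0.0009] sleeve z [ 0.6371 -0.0254]
scene [330.4 218.2] [ 5 15 53] knob z [0.5999 0.0642] sleeve z [0.5729 0.0424]
top [318.6 185. ] [ 6  6 28] knob z [ 0.5933 -0.0069] sleeve z [ 0.6039 -0.0068]
top [319.8 196.4] [ 31  23 129] knob z [ 0.5539 -0.0099] sleeve z [ 0.5631 -0.0099]
top [378.5 196.5] [16  4 42] knob z [ 0.548  -0.2082] sleeve z [ 0.557  -0.2154]
top [403.3 216.4] [23 17 63] knob z [ 0.478  -0.2883] sleeve z [ 0.4844 -0.2984]
```

View pics/s7.png

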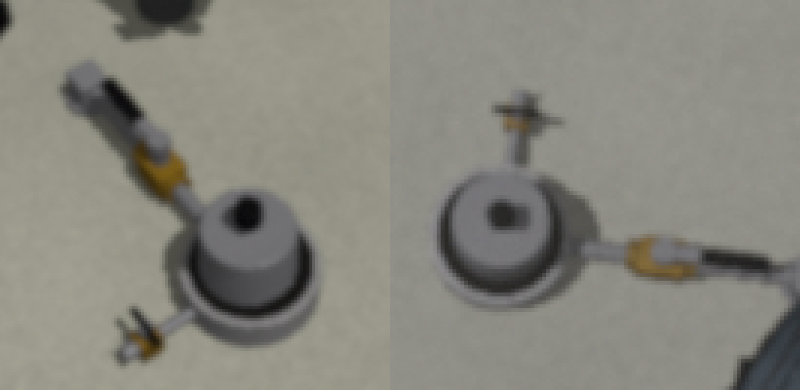

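The knob is at scene (312,201), about (0.5945,-0.006), which is 3 mm from the pad centre. The sleeve lies along the pipe at 262°, where the stop was computed to be 260°. The vent valve is unchanged and the arm is clear.

```bash
python3 -c "
from bench import sign_off;print(sign_off())"
```

```text
the job is handed in; nothing more can be done
None
```

The cover is standing over the specimen on the rubber pad, let go, and the pump-valve lever is against its open end stop. I handed the job in at about 12 s; `sign_off()` gave no verdict.

**Cover:** I lifted the larger grey cover by its knob and lowered it in 1 mm steps until the wrist force showed contact. I opened the jaws slowly. The last pictures put its axis about 3 mm from the pad centre (limit 12 mm), standing flat, with a pad margin visible on every side in view.

**Pump valve:** I pushed the lever round with shut fingers until the force reached 21 N with no further motion. The last pictures place the lever about 2° from the stop angle I had computed, in line with the pipe.

**Other checks:**
- The vent valve looked unchanged.
- The arm stayed well away from the carton, pen pot and control box; I did not measure them again at the end.
- The arm finished clear of everything.
- The specimen could not be seen under the cover. I felt no contact as the cover came down until it reached the pad.

**Irregularities:** My first move call was refused because its rows lacked some keys, and nothing moved. During the grasp the tool stood 3 mm higher than commanded; I allowed for this when setting the cover down.

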